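Feel for the hidden home notch with the index pin

TASK

Take the index pin out of its stand, put its foot down through the wide window in the cover of the indexing rail, and drag it gently along the slot until the foot drops into the notch hidden under the cover. Stop there and leave the pin seated fully down in the notch, upright and released. Never force the pin against the rail, and leave the other things alone.

Things in the scene. Friction and masses are not known exactly. Their poses are not given: they have to be found in the camera images.
- pin_handle (a point): loose index pin, about 0.12 kg, standing upright in the stand: middle of its black handle, 73 mm above the underside of its foot. From below: round steel foot 21 mm across, 8 mm thick, lower edge chamfered 2 mm; neck 7 mm thick; 20 mm collar; square handle 18 x 18 mm from 46 to 100 mm (top). z up, x and y square to its flat sides
- pin_foot (a point): middle of the underside of the pin's foot, axes as the handle's. Foot and neck are a sprung plunger: pushed down on something, they slide up to 8 mm into the handle; it starts to give at 2.4 N, then 1.2 N per mm, and is solid after 8 mm. Unloaded it is fully out
- stand: fixed dark steel block 64 x 64 x 30 mm with two side lugs; origin at the middle of its underside. The pin stands in its round hole of 26 mm diameter, 18 mm deep (hole floor 12 mm above the worktop); lift the pin straight up
- rail: fixed aluminium indexing rail, 270 mm long (its y axis, the direction of travel), 57 mm wide (90 mm over the low flanges), 34 mm high; origin at the middle of its underside. Its 6 mm thick cover has a keyhole opening on the centre line: a window, and from it towards +y a slot 10 mm wide, too narrow for the foot. Keep pushes of the pin on the rail under 40 N
- rail_window (a point): middle of the window at the top of the cover (34 mm above the worktop), at y = -85 mm in the rail's frame, axes as the rail's. The window is 40 mm long (y) and 32 mm wide, but the tunnel below it is only 25 mm wide. Only here can the foot go in
- rail_track (a point): on the centre line, at the rail's middle (y = 0), 16 mm above the worktop: level of the two flat ledges on which the foot slides, one on each side of a 10 mm wide trench that shows through the slot. The tunnel's ceiling is 12 mm above them. One notch, 25 mm long (y), cuts both ledges; its middle lies anywhere from y = -40 to +40 mm, unseen under the cover
- rail_slot_end (a point): far end of the slot at the top of the cover, y = +80 mm in the rail's frame. The notch lies before it and is found only by feel: the foot drops 10 mm there, to a floor 6 mm above the worktop, and is stopped by the notch's far wall
- tin: bystander: open metal tin 60 mm wide, 26 mm high, loose, in front; origin at the middle of its underside
- vial: bystander: dropper vial 27 mm wide, 89 mm high, loose, standing between stand and rail near the front edge; origin at the middle of its underside
- marker: bystander: marker pen 135 mm long, 14 mm thick, loose, near the front edge; origin under its middle
- tin_far: bystander: open metal tin 60 mm wide, 26 mm high, loose, behind the rail; origin at the middle of its underside
- pin: the whole index pin; origin at the middle of the underside of its foot, axes as the handle's

How it is judged (in metres and radians):
On the way, in this order (a step that is already met when the one before it is completed fails the run):
1. the foot is set down on the ledges through the window (z of pin_foot in the frame of rail between 0.012 and 0.0185 m and x of pin_foot in the frame of rail between -0.006 and 0.006 m and y of pin_foot in the frame of rail between -0.1 and -0.07 m), for 0.1 s.
2. the foot has been dragged under the cover and dropped into the notch (z of pin_foot in the frame of rail between 0.003 and 0.009 m and x of pin_foot in the frame of rail between -0.006 and 0.006 m and y of pin_foot in the frame of rail between -0.056 and 0.056 m), for 0.2 s.
At the end, for the whole second after the job is handed in: the pin's foot is down in the notch of the rail (underside less than 9 mm above the rail's underside, i.e. within 3 mm of the notch floor), the pin upright within 0.12 rad, released and at rest (all of step 2 and angle between pin_foot's own z axis and vertical below 0.12 rad and linear speed of pin below 0.02 m/s and contact force between the fingers and pin below 0.2 N); the robot touches nothing.
It fails at once if the pin is pushed against the rail with more than 40 N (contact force between pin and rail above 40 N).
It fails at once if the open metal tin at the front is moved by more than 20 mm (distance of tin from where it was at the start of the episode above 0.02 m).
It fails at once if the dropper vial is moved by more than 20 mm (distance of vial from where it was at the start of the episode above 0.02 m).
It fails at once if the marker pen is moved by more than 20 mm (distance of marker from where it was at the start of the episode above 0.02 m).
It fails at once if the open metal tin at the back is moved by more than 20 mm (distance of tin_far from where it was at the start of the episode above 0.02 m).
It also fails if it takes over 61 s, if anything falls off the work surface, if the arm or the gripper's body presses on something with over 40 N, if the wrist force passes 120 N, or if a joint passes its speed limit or range.

ROBOT

A 6-joint arm with a two-finger parallel gripper is mounted at the origin on a cart in front of the work surface, level with it; the furniture and walls round the work are solid. World frame = base frame: x ahead of the robot, y to its left, z up, the work surface at z = 0. Lengths are in mm, angles in rad, forces in N, time in s.
With the tool pointing down it reaches from about 300 to 775 mm from the base axis. Payload 14.6 kg.
Tool frame: the origin (TCP) lies at the centre of the arm's flange, where the gripper is bolted on; the fingertips stand 199 mm ahead of it and the grasp point (between the pads) lies 180 mm ahead of it; z points along the fingers, y is the line along which they close (so a half turn about z gives the same grasp; the last joint's range is limited). The gripper opens to 94 mm and grips with 3 to 60 N. Pads are 16 mm wide; open, the fingers measure 119 mm over their backs; the gripper's body (75 mm by 177 mm) begins 78 mm behind the grasp point.
Start: joints at [-1.264, 0.3, 1.521, -0, 1.321, -0.067], TCP at [200.828, -512.014, 404.646] pointing down, gripper open.
Joint ranges: [-3.03, 3.03], [-0.79, 2.21], [0.23, 2.52], [-1.04, 4.18], [0, 3.07], [-2.55, 2.55]. Speed limits (rad/s): [2.22, 2.22, 2.57, 3.14, 3.14, 3.14].

INTERFACE

Orientations are given as [roll, pitch, yaw] about the fixed x, y, z axes, in that order (R = Rz(yaw) Ry(pitch) Rx(roll)).
In Python, from cell import manip, optics, workorder gives the robot as it stands.
- The arm moves only by the tool step_arm, never from a script. Its argument "increments" is a list that holds one entry, the list of rows, each a list of 7 numbers: the turn, a rotation vector about the tool's x, y, z as a fraction of full scale, then the shift along the tool's x, y, z as a fraction of full scale, then the closure, from -1 (fully open) to 1 (shut). In form: [[[wx, wy, wz, tx, ty, tz, fingers], ...]]. A call has 1 to 5 rows; each row shifts and turns the commanded pose from where the row before left it, along the tool's axes as they then stand; what a row does not reach is not made up. Full scale, the value 1, is 40 mm for a shift and 45 degrees for a turn. A row lasts 1/10 s, in which the tool goes at most 50 mm and 8.59 degrees, less where a joint would pass 70% of its speed; a pose out of reach is approached as far as the arm can. A call with a number of a shift or a turn outside -1 to 1 is refused whole. A call with a gripper value outside its range is refused whole. The fingers move at their own pace and stop on an object; "newtons" is the grip in N (left out, the last holds). Time passes only in rows, so rows that do not move let the fingers close. It gives the time, the measured TCP pose, the force, the opening and the grip force at its end, in the units of the state.
- manip.read_state(): the state, without advancing time (a new reading comes with each control period).
- optics.camera(name): name is "scene" or "side" or "wrist"; returns a dict with "frame" (480x640x3 uint8, red, green, blue), "range_z" (480x640 float32, mm along the optical axis (not along the pixel's ray), 0 where there is no reading), "mtx" (3x3 intrinsics, pixels), "cam_to_world" (4x4, takes a point from camera to world coordinates). Camera axes: x right, y down, z forward; pixel columns grow to the right and rows downward; lengths in mm; the calibration is good to about 2 mm. A picture is of the moment at which its call begins.
- workorder.sign_off(): hands the job in; it is judged then, once.
The state is a dict: "clock": time; "joints": joint angles; "qd": joint speeds; "effort": joint torques, N m; "eef_pos": TCP position; "eef_rot": TCP orientation; "wrist_force": force on the tool from outside, world axes, zero at the start; "moment": the same for the moment, N m; "finger_gap": finger opening in mm; "finger_force": force on a finger pad.
Only numpy, scipy, OpenCV 4.12 (cv2) and the standard library are available. Lean on these libraries where they do the work, as an engineer would, in place of code of your own. Each camera call takes 0.05 s, during which the arm holds its last target. There are 200 camera calls.

## Working session

There is one attempt and no reset: what is moved stays moved. The work goes in short steps, Python scripts to look and compute and a tool call to move; the robot and the scene stay as the last step left them, time stands still between calls to the robot, and variables do not carry over. Pictures are saved under pics/ and viewed, at most 10 in all, crops included, and the job is handed in when it is done.

Besides the shell and the picture viewer there is one more tool, called after "Request:" by a JSON object that holds its "api" and its "payload", one argument or row to a line. step_arm: Moves the arm, as the interface text tells. Its arguments: {"type":"object","properties":{"increments":{"type":"array","items":{"type":"array","items":{"type":"array","items":{"type":"number"}}}},"newtons":{"type":"number"}},"required":["increments"]}

```bash
mkdir -p pics; python3 - <<'E'
from cell import manip, optics
import cv2,numpy as np
print(manip.read_state())
for n in("scene","side"):
    c=optics.camera(n); cv2.imwrite(f"pics/{n}.png",c["frame"][:,:,::-1]); np.savez(f"{n}.npz",**c); print(n,c["mtx"].tolist(),c["cam_to_world"].round(3).tolist())
E
```

```text
{'clock': 0.0, 'joints': array([-1.26355931e+00,  3.00484239e-01,  1.52158452e+00, -2.43336071e-06,
        1.32068662e+00, -6.65915223e-02]), 'qd': array([-0.0006766 ,  0.00169467,  0.00023451,  0.00032098,  0.00083565,
       -0.00088498]), 'effort': array([ 6.81593501e-04, -5.31808984e+01, -3.52738309e+01,  7.09606684e-02,
        2.44831044e-02, -7.99577151e-05]), 'eef_pos': array([ 200.84254645, -511.98547753,  404.07753011]), 'eef_rot': array([-3.14043235e+00, -7.50188590e-05,  3.73829104e-01]), 'wrist_force': array([-0.19072739, -1.17986659,  0.3011525 ]), 'moment': array([-0.03090397, -0.03646677, -0.05352924]), 'finger_force': 0.0, 'finger_gap': 93.99117185497822}
scene [[555.4359339685657, 0.0, 313.9672751862095], [0.0, 555.4359339685657, 228.23225895838647], [0.0, 0.0, 1.0]] [[-0.644, -0.413, 0.644, -159.798], [-0.765, 0.335, -0.55, 674.681], [0.012, -0.847, -0.532, 670.032], [0.0, 0.0, 0.0, 1.0]]
side [[620.6870524235502, 0.0, 323.9245303995428], [0.0, 620.6870524235502, 241.71566242723193], [0.0, 0.0, 1.0]] [[-0.931, -0.214, 0.294, 233.625], [-0.364, 0.572, -0.735, 823.094], [-0.011, -0.792, -0.611, 743.477], [0.0, 0.0, 0.0, 1.0]]
```

View pics/scene.png

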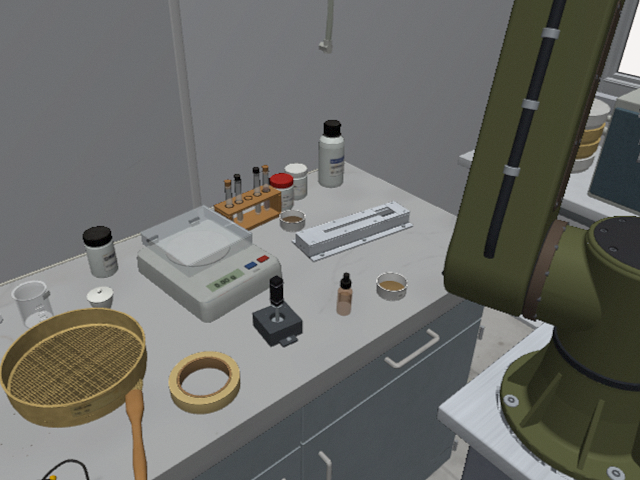

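View pics/side.png

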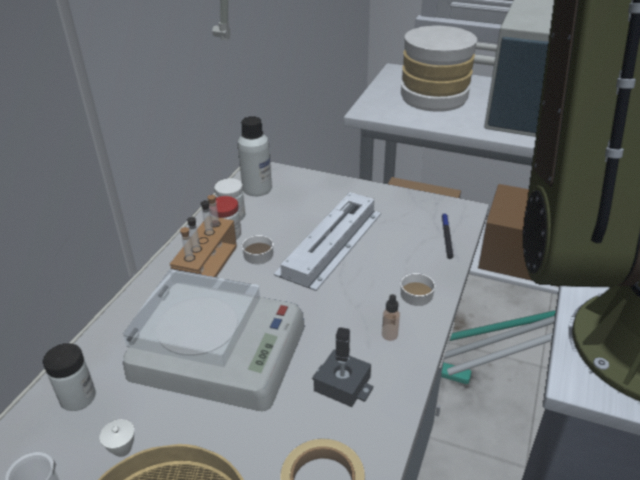

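The pin stands in its stand at about side pixel (343,355). The rail lies between (290,275) and (365,205), with the window at its far end, near (350,207). I'll enlarge both.

```bash
python3 - <<'E'
import cv2,numpy as np
s=cv2.imread("pics/side.png")
a=cv2.resize(s[180:300,265:395],None,fx=4,fy=4,interpolation=cv2.INTER_CUBIC)
b=cv2.resize(s[315:415,300:385],None,fx=3,fy=3,interpolation=cv2.INTER_CUBIC)
o=np.zeros((480,520+255,3),np.uint8);o[:,:520]=a;o[:300,520:]=b
cv2.imwrite("pics/crop1.png",o)
E
```

```text
(no output)
```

View pics/crop1.png

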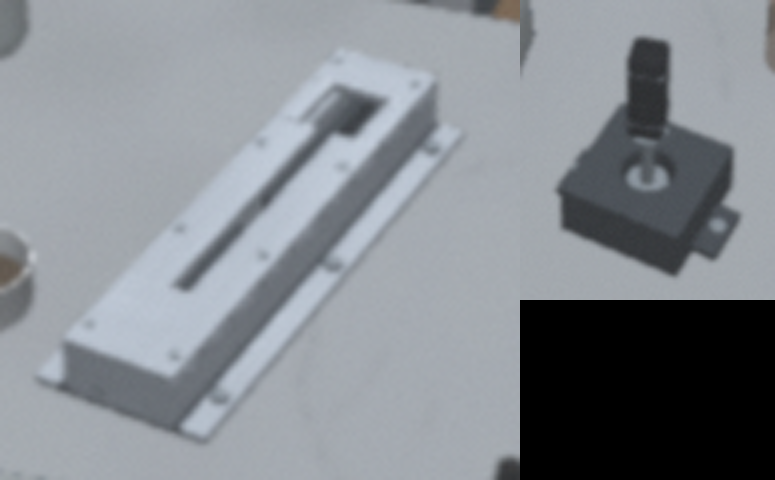

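The crop shows the cover corners at (65,345), (175,377), (437,75) and (340,50). The window is around (343,110), the slot end is at (185,287), and the pin's top is at (650,55).

```bash
cat > h.py <<'E'
import numpy as np
def ray(c,u,v,z):
    T=np.array(c["cam_to_world"]);d=T[:3,:3]@np.linalg.solve(c["mtx"],[u,v,1]);o=T[:3,3]
    return o+d*(z-o[2])/d[2]
E
python3 - <<'E'
from h import *
c=np.load("side.npz")
P=lambda u,v,z:ray(c,265+u/4,180+v/4,z).round(1)
C=[P(*p,34) for p in((65,345),(175,377),(437,75),(340,50))]
for p in C:print(p)
m=sum(C)/4; d=(C[3]+C[2]-C[0]-C[1])/2;print("mid",m,"len",np.hypot(*d[:2]),"yaw +y dir",np.arctan2(-d[1],-d[0]))
print("slot end",P(185,287,34)); 
for q in((333,85),(388,100),(350,135),(300,122)):print("win",P(*q,34))
e=-d/np.linalg.norm(d);print("window est",m-85*e,"notch range",m-40*e,m+40*e)
print("pin top",ray(c,300+130/3,315+55/3,112), "foot",ray(c,300+128/3,315+178/3,20))
for q in((560,190),(678,240),(733,150),(622,105)):print("stand",ray(c,300+(q[0]-520)/3,315+q[1]/3,30).round(1))
E
```

```text
[620.8  62.4  34. ]
[566.5  65.3  34. ]
[ 531.4 -201.8   34. ]
[ 585.9 -206.6   34. ]
mid [576.15  -70.175  34.   ] len 270.32536414476533 yaw +y dir 1.4409582266947498
slot end [586.4   5.2  34. ]
win [ 578.3 -174.6   34. ]
win [ 547.7 -171.5   34. ]
win [ 555.6 -135.7   34. ]
win [ 582.7 -137.6   34. ]
window est [ 565.14474339 -154.45954382   34.        ] notch range [ 570.97105571 -109.83831474   34.        ] [581.32894429 -30.51168526  34.        ]
pin top [436.29904999 248.67308711 112.        ] foot [438.06603857 244.49410738  20.        ]
stand [472.8 274.8  30. ]
stand [409.  282.9  30. ]
stand [401.8 220.6  30. ]
stand [464.  212.2  30. ]
```

Request:
{"api": "step_arm", "payload": {
  "increments": [
    [[0, 0, 0, 0.65, -0.75, 0, -1], [0, 0, 0, 0.65, -0.75, 0, -1], [0, 0, 0, 0.65, -0.75, 0, -1], [0, 0, 0, 0.65, -0.75, 0, -1], [0, 0, 0, 0.65, -0.75, 0, -1]]
  ]
}}

```text
clock: 0.6
eef_pos: [267.2, -323.4, 404.4]
eef_rot: [-3.141, 0.0, 0.373]
wrist_force: [1.3, 0.3, 0.6]
finger_gap: 94.1
finger_force: 0.0
```

Request:
{"api": "step_arm", "payload": {
  "increments": [
    [[0, 0, 0, 0.62, -0.78, 0, -1], [0, 0, 0, 0.62, -0.78, 0, -1], [0, 0, 0, 0.62, -0.78, 0, -1], [0, 0, 0, 0.62, -0.78, 0, -1], [0, 0, 0, 0.62, -0.78, 0, -1]]
  ]
}}

```text
clock: 1.1
eef_pos: [325.5, -132.8, 404.6]
eef_rot: [3.142, -0.0, 0.373]
wrist_force: [1.9, -0.1, -0.2]
finger_gap: 94.0
finger_force: 0.0
```

Request:
{"api": "step_arm", "payload": {
  "increments": [
    [[0, 0, 0, 0.62, -0.78, 0, -1], [0, 0, 0, 0.62, -0.78, 0, -1], [0, 0, 0, 0.62, -0.78, 0, -1], [0, 0, 0, 0.62, -0.78, 0, -1], [0, 0, 0, 0.62, -0.78, 0, -1]]
  ]
}}

```text
clock: 1.6
eef_pos: [384.0, 57.9, 404.6]
eef_rot: [3.142, -0.0, 0.374]
wrist_force: [1.4, -1.0, 0.6]
finger_gap: 94.1
finger_force: 0.0
```

Request:
{"api": "step_arm", "payload": {
  "increments": [
    [[0, 0, 0, 0.62, -0.78, 0, -1], [0, 0, 0, 0.62, -0.78, 0, -1], [0, 0, 0, 0.5, -0.6, 0, -1], [0, 0, 0, 0.3, -0.3, 0, -1], [0, 0, 0, 0, 0, 0, -1]]
  ]
}}

```text
clock: 2.1
eef_pos: [424.3, 178.9, 404.1]
eef_rot: [-3.141, 0.001, 0.376]
wrist_force: [0.0, -0.5, -0.4]
finger_gap: 94.0
finger_force: 0.0
```

```bash
python3 - <<'E'
from cell import manip, optics
import cv2,numpy as np
c=optics.camera("wrist"); cv2.imwrite("pics/w1.png",c["frame"][:,:,::-1]); np.savez("w1.npz",**c); print(c["mtx"].tolist(),c["cam_to_world"].round(3).tolist())
s=manip.read_state();print(s["eef_pos"],s["eef_rot"],s["joints"],s["clock"])
E
```

```text
[[364.4921515839683, 0.0, 322.81058128875685], [0.0, 364.4921515839683, 239.46632652446362], [0.0, 0.0, 1.0]] [[0.367, -0.899, -0.239, 493.869], [-0.93, -0.354, -0.095, 206.492], [0.0, 0.257, -0.966, 384.049], [0.0, 0.0, 0.0, 1.0]]
[424.02602658 177.86907662 404.151016  ] [3.14157632e+00 1.09613735e-03 3.75171408e-01] [ 3.17515084e-01  9.81529730e-02  1.76412179e+00 -8.29410130e-05
  1.28041127e+00  1.51316378e+00] 2.15
```

View pics/w1.png

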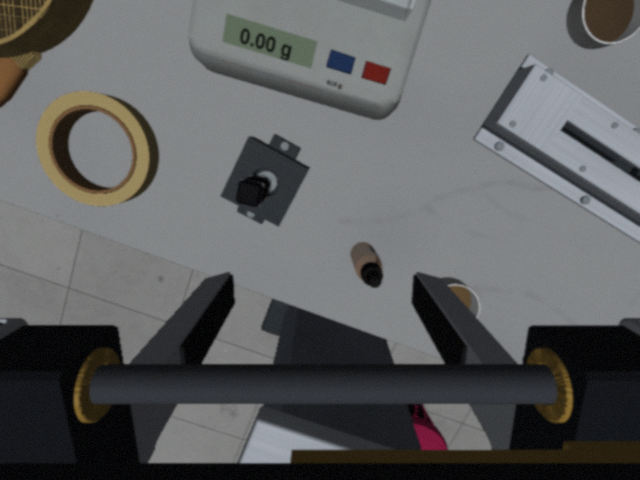

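The wrist view shows the stand at (265,182), with the pin's handle top near (250,190). I'll enlarge it to read the handle's yaw.

```bash
python3 - <<'E'
import cv2,numpy as np
s=cv2.imread("pics/w1.png")
a=cv2.resize(s[130:230,210:320],None,fx=6,fy=6,interpolation=cv2.INTER_CUBIC)
a=np.clip(a.astype(float)*1.8,0,255).astype(np.uint8)
cv2.imwrite("pics/crop2.png",a)
E
```

```text
(no output)
```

View pics/crop2.png

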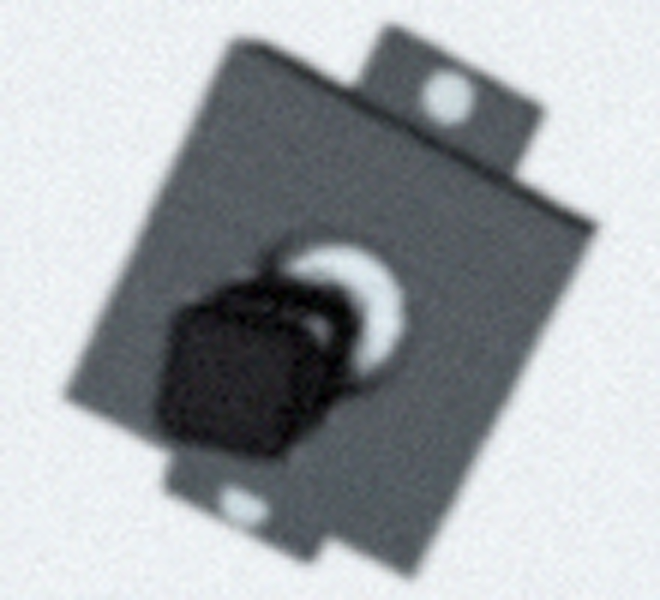

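```bash
python3 - <<'E'
from h import *
c=np.load("w1.npz")
P=lambda u,v,z:ray(c,210+u/6,130+v/6,z).round(1)
q=[P(*p,112) for p in((175,312),(302,335),(285,458),(158,433))]
for p in q:print(p)
print("top",sum(q)/4)
for a,b in((0,1),(3,2),(0,3),(1,2)):
    d=q[b]-q[a];print(np.hypot(*d[:2]),np.arctan2(d[1],d[0]))
s=[P(*p,30) for p in((240,40),(597,225),(412,578),(68,395))];print(s,sum(s)/4)
for p in((500,85),(540,55),(477,137)):print("rail end",ray(c,*p,34))
print("vial",ray(c,372,275,85),"scale corner",ray(c,380,118,20))
E
```

```text
[444.8 253.7 112. ]
[447.9 238.2 112. ]
[432.6 235.2 112. ]
[429.7 251.  112. ]
top [438.75  244.525 112.   ]
15.806960492137627 -1.373400766945018
16.063934760823717 -1.3892724499368039
15.339491516996274 -2.9646545974320913
15.591343752223494 -2.9479706607338474
[array([473.8, 271.6,  30. ]), array([467.8, 209.7,  30. ]), array([402.8, 217.7,  30. ]), array([411. , 279.9,  30. ])] [438.85  244.725  30.   ]
rail end [598.13002416  77.33516646  34.        ]
rail end [632.60063803  56.53649196  34.        ]
rail end [550.77517634  75.52469993  34.        ]
vial [405.7934544  125.57116552  85.        ] scale corner [534.73569033 164.10148975  20.        ]
```

Request:
{"api": "step_arm", "payload": {
  "increments": [
    [[0, 0, 0.118, 0, 0, 0, -1], [0, 0, 0.118, 0, 0, 0, -1], [0, 0, 0, 0.34, -0.78, 0, -1], [0, 0, 0, 0.335, -0.785, 0, -1], [0, 0, 0, 0, 0, 0.3, -1]]
  ]
}}

```text
clock: 2.65
eef_pos: [439.1, 245.3, 393.5]
eef_rot: [-3.141, -0.002, 0.189]
wrist_force: [0.1, -0.0, 0.2]
finger_gap: 93.8
finger_force: 0.0
```

Request:
{"api": "step_arm", "payload": {
  "increments": [
    [[0, 0, 0, 0, 0, 0.3, -1], [0, 0, 0, 0, 0, 0, -1]]
  ]
}}

```text
clock: 2.85
eef_pos: [438.5, 242.8, 378.8]
eef_rot: [3.141, 0.003, 0.187]
wrist_force: [-0.0, 0.4, -0.5]
finger_gap: 93.9
finger_force: 0.0
```

```bash
python3 - <<'E'
from cell import manip, optics
import cv2,numpy as np
c=optics.camera("wrist"); np.savez("w2.npz",**c)
a=np.clip(c["frame"][150:330,200:440,::-1].astype(float)*1.6,0,255).astype(np.uint8)
cv2.imwrite("pics/w2.png",cv2.resize(a,None,fx=3,fy=3,interpolation=cv2.INTER_CUBIC))
s=manip.read_state();print(s["eef_pos"],s["eef_rot"],s["joints"],s["clock"])
E
```

```text
[438.71812847 242.93551689 379.90595465] [3.14104221e+00 1.78536357e-03 1.87344092e-01] [ 4.32676357e-01  2.14885256e-01  1.68737595e+00 -1.06039711e-04
  1.24119704e+00  1.81616251e+00] 2.9
```

View pics/w2.png

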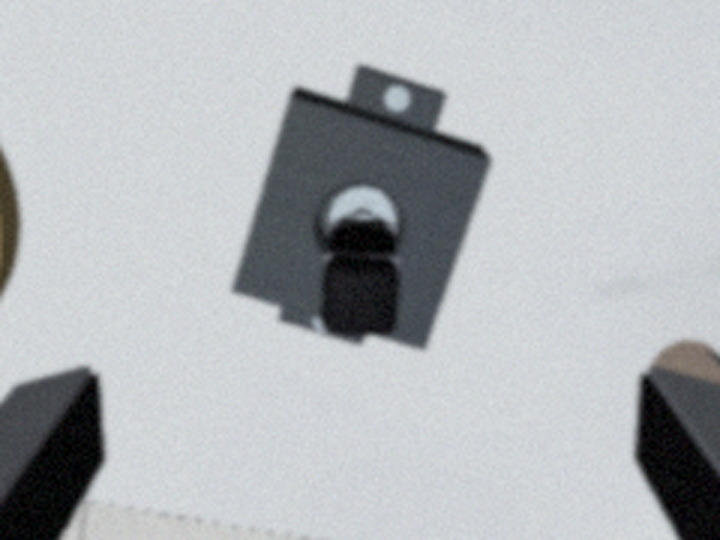

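```bash
python3 - <<'E'
from h import *
c=np.load("w2.npz")
print(ray(c,200+361/3,150+296/3,112))
print(ray(c,200+361/3,150+221/3,20))
s=[ray(c,200+u/3,150+v/3,30) for u,v in((293,88),(490,158),(424,349),(233,292))];print(sum(s)/4)
y=.187;x=np.array([np.cos(y),np.sin(y)]);yy=np.array([np.sin(y),-np.cos(y)])
d=ray(c,200+361/3,150+296/3,112)[:2]-[438.7,242.9];print(d@x,d@yy)
E
```

```text
[440.08408795 244.77438838 112.        ]
[437.62243074 244.79374157  20.        ]
[438.72055752 245.25907228  30.        ]
1.70842966689837 -1.5843924220747834
```

Request:
{"api": "step_arm", "payload": {
  "increments": [
    [[0, 0, 0, 0.025, -0.045, 0.8, -1], [0, 0, 0, 0, 0, 0.8, -1], [0, 0, 0, 0, 0, 0.7, -1], [0, 0, 0, 0, 0, 0.57, -1], [0, 0, 0, 0, 0, 0, -1]]
  ]
}}

```text
clock: 3.4
eef_pos: [439.1, 245.0, 263.9]
eef_rot: [3.141, 0.004, 0.187]
wrist_force: [0.6, 0.1, -0.4]
finger_gap: 94.3
finger_force: 0.0
```

Request:
{"api": "step_arm", "payload": {
  "increments": [
    [[0, 0, 0, 0, 0, 0, 1], [0, 0, 0, 0, 0, 0, 1], [0, 0, 0, 0, 0, 0, 1], [0, 0, 0, 0, 0, 0, 1], [0, 0, 0, 0, 0, 0, 1]]
  ],
  "newtons": 20
}}

```text
clock: 3.9
eef_pos: [439.5, 246.0, 266.3]
eef_rot: [-3.141, -0.001, 0.188]
wrist_force: [-0.2, 0.7, -0.1]
finger_gap: 57.2
finger_force: 0.0
```

Request:
{"api": "step_arm", "payload": {
  "increments": [
    [[0, 0, 0, 0, 0, 0, 1], [0, 0, 0, 0, 0, 0, 1], [0, 0, 0, 0, 0, 0, 1], [0, 0, 0, 0, 0, 0, 1], [0, 0, 0, 0, 0, 0, 1]]
  ]
}}

```text
clock: 4.4
eef_pos: [439.5, 246.0, 265.8]
eef_rot: [3.142, 0.0, 0.188]
wrist_force: [-0.0, 0.1, -0.5]
finger_gap: 17.9
finger_force: 20.0
```

Request:
{"api": "step_arm", "payload": {
  "increments": [
    [[0, 0, 0, 0, 0, -0.3, 1], [0, 0, 0, 0, 0, -0.5, 1], [0, 0, 0, 0, 0, -0.7, 1], [0, 0, 0, 0, 0, -0.7, 1], [0, 0, 0, 0, 0, -0.4, 1]]
  ]
}}

```text
clock: 4.9
eef_pos: [439.4, 246.0, 372.9]
eef_rot: [-3.141, -0.003, 0.188]
wrist_force: [-0.5, -0.3, -1.4]
finger_gap: 17.8
finger_force: 20.0
```

Request:
{"api": "step_arm", "payload": {
  "increments": [
    [[0, 0, 0, 0, 0.5, 0, 1], [0, 0, 0, 0.02, 0.8, 0, 1], [0, 0, 0, 0.02, 1, 0, 1], [0, 0, 0, 0.02, 1, 0, 1], [0, 0, 0, 0.02, 1, 0, 1]]
  ]
}}

```text
clock: 5.4
eef_pos: [474.8, 76.2, 370.8]
eef_rot: [3.142, -0.001, 0.189]
wrist_force: [-0.3, 0.3, -1.2]
finger_gap: 17.9
finger_force: 20.0
```

Request:
{"api": "step_arm", "payload": {
  "increments": [
    [[0, 0, 0, 0.02, 1, 0, 1], [0, 0, 0, 0.02, 1, 0, 1], [0, 0, 0, 0.02, 1, 0, 1], [0, 0, 0, 0.02, 1, 0, 1], [0, 0, 0, 0.02, 0.9, 0, 1]]
  ]
}}

```text
clock: 5.9
eef_pos: [515.5, -116.0, 370.7]
eef_rot: [3.141, -0.001, 0.188]
wrist_force: [0.4, 1.7, -1.3]
finger_gap: 17.8
finger_force: 20.0
```

Request:
{"api": "step_arm", "payload": {
  "increments": [
    [[0, 0, 0, 0.02, 0.7, 0, 1], [0, 0, 0, 0, 0.3, 0, 1], [0, 0, 0, 0, 0, 0, 1], [0, 0, 0, 0, 0, 0, 1]]
  ]
}}

```text
clock: 6.3
eef_pos: [523.7, -152.4, 370.0]
eef_rot: [-3.141, 0.0, 0.189]
wrist_force: [0.1, 1.0, -1.5]
finger_gap: 17.7
finger_force: 20.0
```

```bash
python3 - <<'E'
from cell import manip, optics
import cv2,numpy as np
c=optics.camera("wrist"); np.savez("w3.npz",**c)
cv2.imwrite("pics/w3.png",c["frame"][:,:,::-1])
s=manip.read_state();print(s["eef_pos"],s["eef_rot"],s["joints"],s["clock"],s["wrist_force"])
E
```

```text
[ 523.66227812 -152.14092157  370.04461403] [-3.14133212e+00  2.71070505e-05  1.89302464e-01] [-3.49943684e-01  3.19933514e-01  1.57767693e+00  2.21350301e-04
  1.24413926e+00  1.03147914e+00] 6.35 [ 0.81724162  0.07418849 -1.61070799]
```

View pics/w3.png

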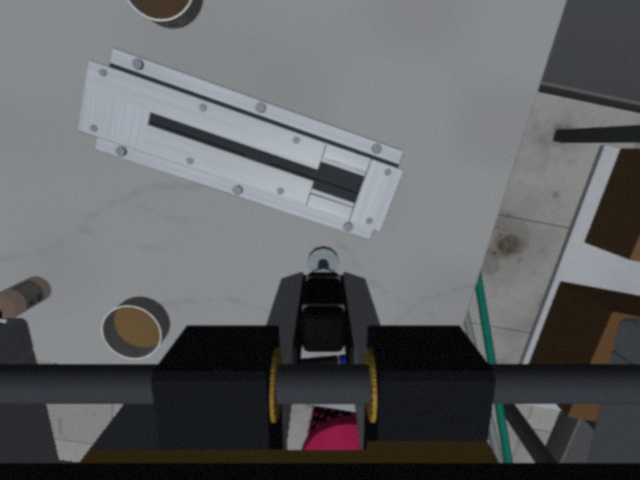

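```bash
python3 - <<'E'
import cv2
s=cv2.imread("pics/w3.png")[130:280,270:410]
cv2.imwrite("pics/crop3.png",cv2.resize(s,None,fx=4,fy=4,interpolation=cv2.INTER_CUBIC))
E
```

```text
(no output)
```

View pics/crop3.png

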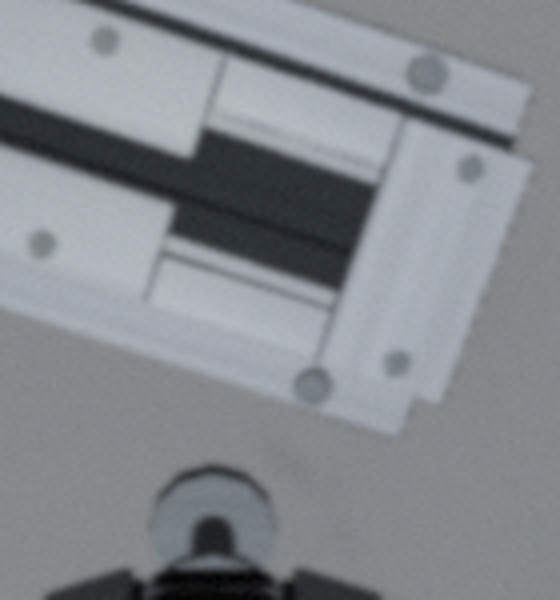

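The window centre is at crop pixel (273,209), and the centre of the foot's top face is at about (213,532).

```bash
python3 - <<'E'
from h import *
c=np.load("w3.npz")
P=lambda u,v,z:ray(c,270+u/4,130+v/4,z)
w=P(273,209.5,34);f=P(213,532,124);t=np.array([523.66,-152.14])
print("win",w,"foot",f,"offset foot-tcp",f[:2]-t)
se=ray(c,149,119,34);print("slot end",se, "side slot end est 586.4,5.2")
A=P(185,179,34);B=P(361.5,240,34);print(A,B,np.linalg.norm(A-B),np.arctan2(*(A-B)[1::-1]))
d=se-w;print("len",np.hypot(*d[:2]),"dir",np.arctan2(d[1],d[0]))
# cover corners
C=[ray(c,*p,34) for p in((87,62),(79,132))];print(C)
E=[P(530,160,34),P(437,402,34)];print(E)
k=(C[0]+C[1]-E[0]-E[1])/2;print(np.hypot(*k[:2]),np.arctan2(k[1],k[0]));m=(sum(C)+sum(E))/4;e=k/np.linalg.norm(k);print("win from body",m-85*e)
y=.189;x=np.array([np.cos(y),np.sin(y)]);yy=np.array([np.sin(y),-np.cos(y)])
g=w[:2]-f[:2];print("move",g@x,g@yy)
for h in(0,40):
  pass
e2=np.array([np.cos(1.441),np.sin(1.441)]);print("per 1mm of travel",e2@x,e2@yy)
E
```

```text
win [ 567.30749001 -157.41302626   34.        ] foot [ 522.70744848 -152.65189892  124.        ] offset foot-tcp [-0.95255152 -0.51189892]
slot end [588.98407481   6.19388689  34.        ] side slot end est 586.4,5.2
[ 570.14010409 -137.61309628   34.        ] [ 564.46477344 -177.53154364   34.        ] 40.31986876726521 1.429569667660194
len 165.03665156262457 dir 1.439071657126111
[array([623.06279708,  57.47594059,  34.        ]), array([567.73958417,  62.70740018,  34.        ])]
[array([ 587.86902891, -209.23532652,   34.        ]), array([ 532.38274239, -201.74060716,   34.        ])]
267.91209537737694 1.4387454301534337
win from body [ 566.57180408 -156.95813333   34.        ]
move 42.91132552619662 13.055656979536948
per 1mm of travel 0.3134237637773554 -0.949613365691341
```

Request:
{"api": "step_arm", "payload": {
  "increments": [
    [[0, 0, 0, 0.5, 0.16, 0, 1], [0, 0, 0, 0.57, 0.165, 0, 1], [0, 0, 0, 0, 0, 0.6, 1], [0, 0, 0, 0, 0, 0.7, 1], [0, 0, 0, 0, 0, 0.3, 1]]
  ]
}}

```text
clock: 6.85
eef_pos: [568.0, -156.6, 303.6]
eef_rot: [-3.14, 0.003, 0.19]
wrist_force: [-0.0, -0.8, -1.9]
finger_gap: 17.9
finger_force: 20.0
```

Request:
{"api": "step_arm", "payload": {
  "increments": [
    [[0, 0, 0, 0, 0, 0, 1], [0, 0, 0, 0, 0, 0, 1], [0, 0, 0, 0, 0, 0, 1]]
  ]
}}

```text
clock: 7.15
eef_pos: [568.5, -157.9, 307.4]
eef_rot: [3.14, -0.002, 0.189]
wrist_force: [0.4, 0.2, -0.8]
finger_gap: 17.6
finger_force: 20.0
```

```bash
python3 - <<'E'
from cell import manip, optics
import cv2,numpy as np
c=optics.camera("wrist"); np.savez("w4.npz",**c)
cv2.imwrite("pics/w4.png",cv2.resize(c["frame"][130:330,210:430,::-1],None,fx=3,fy=3,interpolation=cv2.INTER_CUBIC))
s=manip.read_state();print(s["eef_pos"],s["eef_rot"],s["joints"],s["clock"],s["wrist_force"])
E
```

```text
[ 568.40894237 -157.94159745  307.2876168 ] [ 3.14054760e+00 -1.84910906e-03  1.88577114e-01] [-3.33110376e-01  4.80488591e-01  1.50731709e+00  1.69188008e-05
  1.15166304e+00  1.04910293e+00] 7.2 [-0.56662597  0.1466284  -0.4934973 ]
```

View pics/w4.png

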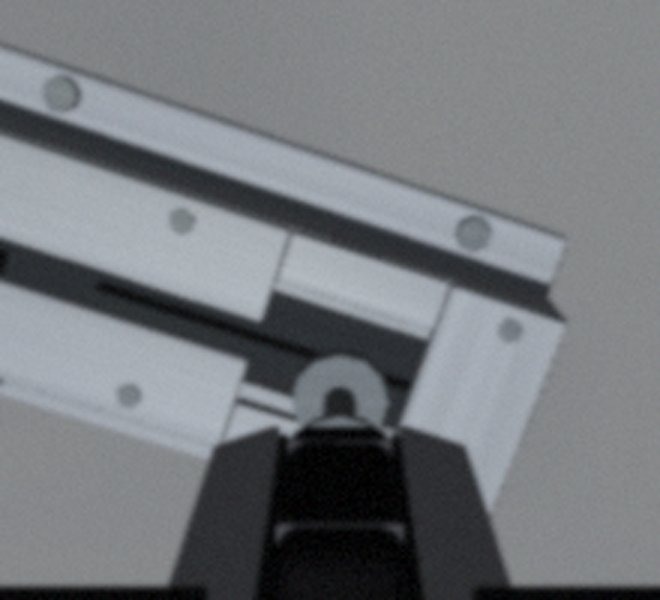

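```bash
python3 - <<'E'
from h import *
c=np.load("w4.npz")
P=lambda u,v,z:ray(c,210+u/3,130+v/3,z)
e=np.array([np.cos(1.439),np.sin(1.439)]);n=np.array([e[1],-e[0]])
m=P(254.5,341,34)[:2];w=m-20*e
f=P(340,403,61)[:2]
print("mouth",m,"win",w,"foot",f)
print("slot left",P(0,262,34))
q=P(435,290,34);print("far seam ",q, (q[:2]-m)@e)
g=w-f;print("along",g@e,"lateral",g@n)
y=.189;x=np.array([np.cos(y),np.sin(y)]);yy=np.array([np.sin(y),-np.cos(y)])
print("move",g@x,g@yy)
E
```

```text
mouth [ 569.72431716 -137.26092829] win [ 567.09601512 -157.08747687] foot [ 567.06395542 -158.62218417]
slot left [577.57390555 -75.03371334  34.        ]
far seam  [ 590.12549792 -177.28634624   34.        ] -36.99727141019955
along 1.525610568642315 lateral -0.169902056450518
move 0.31982469023105775 -1.5013548825836784
```

Request:
{"api": "step_arm", "payload": {
  "increments": [
    [[0, 0, 0, 0.01, -0.035, 0.3, 1], [0, 0, 0, 0, 0, 0.2, 1], [0, 0, 0, 0, 0, 0, 1], [0, 0, 0, 0, 0, 0.1, 1], [0, 0, 0, 0, 0, 0.05, 1]]
  ]
}}

```text
clock: 7.7
eef_pos: [568.4, -156.6, 279.6]
eef_rot: [-3.142, 0.0, 0.188]
wrist_force: [-0.8, -0.2, -1.0]
finger_gap: 17.7
finger_force: 20.0
```

Request:
{"api": "step_arm", "payload": {
  "increments": [
    [[0, 0, 0, 0, 0, 0.05, 1], [0, 0, 0, 0, 0, 0.05, 1], [0, 0, 0, 0, 0, 0, 1]]
  ]
}}

```text
clock: 8.0
eef_pos: [568.4, -156.6, 275.6]
eef_rot: [-3.141, 0.0, 0.188]
wrist_force: [0.5, -0.2, -1.9]
finger_gap: 17.7
finger_force: 20.0
```

Request:
{"api": "step_arm", "payload": {
  "increments": [
    [[0, 0, 0, 0, 0, 0.05, 1], [0, 0, 0, 0, 0, 0.05, 1], [0, 0, 0, 0, 0, 0, 1]]
  ]
}}

```text
clock: 8.3
eef_pos: [568.3, -156.5, 271.5]
eef_rot: [-3.141, 0.0, 0.188]
wrist_force: [0.6, -0.8, -1.5]
finger_gap: 17.8
finger_force: 20.0
```

Request:
{"api": "step_arm", "payload": {
  "increments": [
    [[0, 0, 0, 0, 0, 0.05, 1], [0, 0, 0, 0, 0, 0, 1]]
  ]
}}

```text
clock: 8.5
eef_pos: [568.5, -156.6, 269.9]
eef_rot: [3.141, -0.0, 0.188]
wrist_force: [0.5, -0.4, -0.6]
finger_gap: 17.8
finger_force: 20.0
```

Request:
{"api": "step_arm", "payload": {
  "increments": [
    [[0, 0, 0, 0, 0, 0.04, 1], [0, 0, 0, 0, 0, 0, 1]]
  ]
}}

```text
clock: 8.7
eef_pos: [568.5, -156.6, 268.4]
eef_rot: [3.141, -0.0, 0.188]
wrist_force: [-0.5, 0.6, 2.6]
finger_gap: 17.9
finger_force: 20.0
```

Request:
{"api": "step_arm", "payload": {
  "increments": [
    [[0, 0, 0, 0, 0, 0.03, 1], [0, 0, 0, 0, 0, 0, 1]]
  ]
}}

```text
clock: 8.9
eef_pos: [568.5, -156.6, 267.3]
eef_rot: [3.141, -0.0, 0.188]
wrist_force: [-1.1, 0.1, 4.7]
finger_gap: 18.0
finger_force: 20.0
```

Request:
{"api": "step_arm", "payload": {
  "increments": [
    [[0, 0, 0, 0, 0, 0.035, 1], [0, 0, 0, 0.0158, -0.0475, 0, 1], [0, 0, 0, 0.0315, -0.095, 0, 1], [0, 0, 0, 0.0315, -0.095, 0, 1], [0, 0, 0, 0, 0, 0, 1]]
  ]
}}

```text
clock: 9.4
eef_pos: [569.9, -146.8, 266.2]
eef_rot: [3.14, -0.001, 0.189]
wrist_force: [-0.2, -2.1, 5.6]
finger_gap: 18.3
finger_force: 20.0
```

Request:
{"api": "step_arm", "payload": {
  "increments": [
    [[0, 0, 0, 0.0315, -0.095, 0, 1], [0, 0, 0, 0.0315, -0.095, 0, 1], [0, 0, 0, 0.0315, -0.095, 0, 1], [0, 0, 0, 0.0315, -0.095, 0, 1]]
  ]
}}

```text
clock: 9.8
eef_pos: [572.0, -131.2, 266.3]
eef_rot: [3.14, -0.001, 0.188]
wrist_force: [-1.2, -5.0, 6.8]
finger_gap: 18.4
finger_force: 20.0
```

Request:
{"api": "step_arm", "payload": {
  "increments": [
    [[0, 0, 0, 0.0158, -0.0475, 0, 1], [0, 0, 0, 0.0158, -0.0475, 0, 1], [0, 0, 0, 0.0158, -0.0475, 0, 1], [0, 0, 0, 0.0158, -0.0475, 0, 1]]
  ]
}}

```text
clock: 10.2
eef_pos: [573.0, -123.3, 266.2]
eef_rot: [3.14, -0.001, 0.188]
wrist_force: [-0.8, -3.8, 5.1]
finger_gap: 18.3
finger_force: 20.0
```

Request:
{"api": "step_arm", "payload": {
  "increments": [
    [[0, 0, 0, 0.0158, -0.0475, 0, 1], [0, 0, 0, 0.0158, -0.0475, 0, 1]]
  ]
}}

```text
clock: 10.4
eef_pos: [573.5, -119.3, 266.2]
eef_rot: [3.14, -0.001, 0.188]
wrist_force: [-0.4, -4.7, 5.5]
finger_gap: 17.8
finger_force: 20.0
```

Request:
{"api": "step_arm", "payload": {
  "increments": [
    [[0, 0, 0, 0.0158, -0.0475, 0, 1], [0, 0, 0, 0.0158, -0.0475, 0, 1]]
  ]
}}

```text
clock: 10.6
eef_pos: [574.1, -115.4, 266.2]
eef_rot: [3.14, -0.001, 0.188]
wrist_force: [-0.7, -4.1, 5.6]
finger_gap: 17.8
finger_force: 20.0
```

Request:
{"api": "step_arm", "payload": {
  "increments": [
    [[0, 0, 0, 0.0158, -0.0475, 0, 1], [0, 0, 0, 0.0158, -0.0475, 0, 1]]
  ]
}}

```text
clock: 10.8
eef_pos: [574.6, -111.4, 266.2]
eef_rot: [3.14, -0.001, 0.188]
wrist_force: [-0.1, -5.5, 6.0]
finger_gap: 17.9
finger_force: 20.0
```

Request:
{"api": "step_arm", "payload": {
  "increments": [
    [[0, 0, 0, 0.0158, -0.0475, 0, 1], [0, 0, 0, 0.0158, -0.0475, 0, 1]]
  ]
}}

```text
clock: 11.0
eef_pos: [575.1, -107.4, 266.2]
eef_rot: [3.14, -0.001, 0.188]
wrist_force: [0.1, -5.5, 5.6]
finger_gap: 18.3
finger_force: 20.0
```

Request:
{"api": "step_arm", "payload": {
  "increments": [
    [[0, 0, 0, 0.0158, -0.0475, 0, 1], [0, 0, 0, 0.0158, -0.0475, 0, 1]]
  ]
}}

```text
clock: 11.2
eef_pos: [575.7, -103.5, 266.2]
eef_rot: [3.14, -0.001, 0.188]
wrist_force: [0.0, -5.3, 5.1]
finger_gap: 17.9
finger_force: 20.0
```

Request:
{"api": "step_arm", "payload": {
  "increments": [
    [[0, 0, 0, 0.0158, -0.0475, 0, 1], [0, 0, 0, 0.0158, -0.0475, 0, 1]]
  ]
}}

```text
clock: 11.4
eef_pos: [576.2, -99.5, 266.2]
eef_rot: [3.14, -0.001, 0.188]
wrist_force: [-0.6, -4.8, 6.1]
finger_gap: 17.9
finger_force: 20.0
```

Request:
{"api": "step_arm", "payload": {
  "increments": [
    [[0, 0, 0, 0.0158, -0.0475, 0, 1], [0, 0, 0, 0.0158, -0.0475, 0, 1]]
  ]
}}

```text
clock: 11.6
eef_pos: [576.7, -95.5, 266.2]
eef_rot: [3.14, -0.001, 0.188]
wrist_force: [-1.9, -4.9, 7.1]
finger_gap: 18.3
finger_force: 20.0
```

Request:
{"api": "step_arm", "payload": {
  "increments": [
    [[0, 0, 0, 0.0158, -0.0475, 0, 1], [0, 0, 0, 0.0158, -0.0475, 0, 1]]
  ]
}}

```text
clock: 11.8
eef_pos: [577.2, -91.6, 266.2]
eef_rot: [3.14, -0.001, 0.188]
wrist_force: [-1.2, -4.2, 5.1]
finger_gap: 17.8
finger_force: 20.0
```

Request:
{"api": "step_arm", "payload": {
  "increments": [
    [[0, 0, 0, 0.0158, -0.0475, 0, 1], [0, 0, 0, 0.0158, -0.0475, 0, 1]]
  ]
}}

```text
clock: 12.0
eef_pos: [577.8, -87.5, 266.1]
eef_rot: [3.14, -0.001, 0.188]
wrist_force: [-1.0, -3.1, 4.4]
finger_gap: 17.8
finger_force: 20.0
```

Request:
{"api": "step_arm", "payload": {
  "increments": [
    [[0, 0, 0, 0.0158, -0.0475, 0, 1], [0, 0, 0, 0.0158, -0.0475, 0, 1]]
  ]
}}

```text
clock: 12.2
eef_pos: [578.1, -83.0, 265.2]
eef_rot: [-3.141, 0.001, 0.188]
wrist_force: [0.7, -0.2, -1.2]
finger_gap: 18.2
finger_force: 20.0
```

Vertical and drag forces both fell to zero, so the foot has dropped into the notch. Next I lower it to the floor.

Request:
{"api": "step_arm", "payload": {
  "increments": [
    [[0, 0, 0, 0, 0, 0.05, 1], [0, 0, 0, 0, 0, 0.04, 1], [0, 0, 0, 0, 0, 0, 1]]
  ]
}}

```text
clock: 12.5
eef_pos: [578.1, -83.1, 261.5]
eef_rot: [-3.141, 0.001, 0.188]
wrist_force: [0.1, 0.1, -0.3]
finger_gap: 17.9
finger_force: 20.0
```

Request:
{"api": "step_arm", "payload": {
  "increments": [
    [[0, 0, 0, 0, 0, 0.04, 1], [0, 0, 0, 0, 0, 0, 1], [0, 0, 0, 0, 0, 0, 1]]
  ]
}}

```text
clock: 12.8
eef_pos: [578.2, -83.2, 260.4]
eef_rot: [-3.142, 0.0, 0.188]
wrist_force: [1.0, -0.1, -0.4]
finger_gap: 17.7
finger_force: 20.0
```

Request:
{"api": "step_arm", "payload": {
  "increments": [
    [[0, 0, 0, 0, 0, 0.03, 1], [0, 0, 0, 0, 0, 0, 1], [0, 0, 0, 0, 0, 0, 1]]
  ]
}}

```text
clock: 13.1
eef_pos: [578.2, -83.2, 259.5]
eef_rot: [3.141, -0.0, 0.188]
wrist_force: [-0.7, 0.3, 1.9]
finger_gap: 18.0
finger_force: 20.0
```

Request:
{"api": "step_arm", "payload": {
  "increments": [
    [[0, 0, 0, 0, 0, 0, 0.2], [0, 0, 0, 0, 0, 0, 0.2], [0, 0, 0, 0, 0, 0, 0.2], [0, 0, 0, 0, 0, 0, 0.2], [0, 0, 0, 0, 0, 0, 0.2]]
  ]
}}

```text
clock: 13.6
eef_pos: [578.2, -83.1, 259.2]
eef_rot: [-3.142, 0.0, 0.188]
wrist_force: [0.6, 0.0, 0.6]
finger_gap: 37.6
finger_force: 0.0
```

Request:
{"api": "step_arm", "payload": {
  "increments": [
    [[0, 0, 0, 0, 0, 0, 0], [0, 0, 0, 0, 0, -0.3, 0], [0, 0, 0, 0, 0, -0.7, 0], [0, 0, 0, 0, 0, -0.9, 0], [0, 0, 0, 0, 0, -0.6, 0]]
  ]
}}

```text
clock: 14.1
eef_pos: [578.1, -83.1, 362.6]
eef_rot: [3.141, -0.003, 0.188]
wrist_force: [0.0, 0.0, -0.1]
finger_gap: 47.4
finger_force: 0.0
```

Request:
{"api": "step_arm", "payload": {
  "increments": [
    [[0, 0, 0, -0.8, 0, -0.3, 0], [0, 0, 0, -0.8, 0, 0, 0], [0, 0, 0, 0, 0, 0, 0], [0, 0, 0, 0, 0, 0, 0], [0, 0, 0, 0, 0, 0, 0]]
  ]
}}

```text
clock: 14.6
eef_pos: [515.9, -95.0, 371.7]
eef_rot: [3.141, -0.001, 0.189]
wrist_force: [-1.1, 0.7, 1.0]
finger_gap: 46.8
finger_force: 0.0
```

```bash
python3 - <<'E'
from cell import manip, optics
import cv2,numpy as np
c=optics.camera("wrist"); d=optics.camera("side"); np.savez("w5.npz",**c); np.savez("s5.npz",**d)
o=np.zeros((480,800,3),np.uint8)
o[:360,:480]=cv2.resize(c["frame"][:,:,::-1],(480,360))
o[:320,480:]=cv2.resize(d["frame"][160:280,275:395,::-1],(320,320),interpolation=cv2.INTER_CUBIC)
cv2.imwrite("pics/fin.png",o)
E
```

```text
(no output)
```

View pics/fin.png

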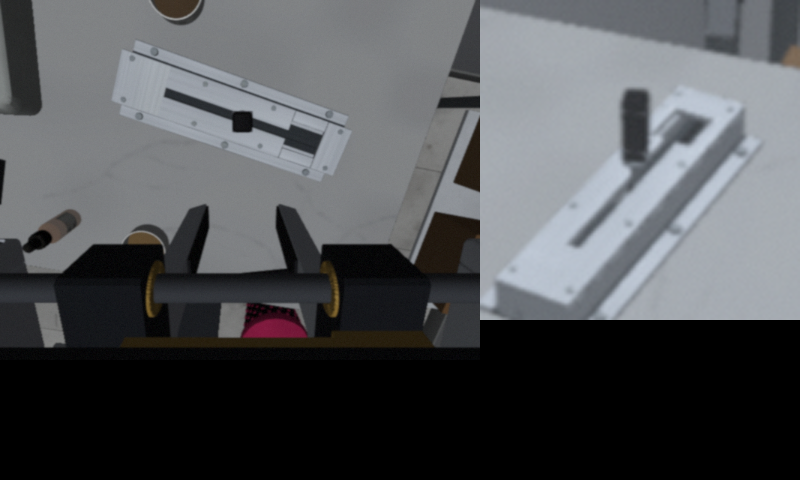

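The pin stands upright in the slot, released, at about (243,122) in the wrist view. The floor contact was 10 mm below the ledge contact, so I'm handing in.

```bash
python3 -c "
from cell import workorder
print(workorder.sign_off())"
```

```text
the job is handed in; nothing more can be done
None
```

The job is handed in: the index pin is in the notch, upright and released, with floor contact about 10 mm below the ledges and the arm clear; sign-off returned no verdict.

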